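# Open the sharps bin

### The arm

A 7-joint arm with a two-finger parallel gripper is mounted at the origin on the work surface. World frame = base frame: x ahead of the robot, y to its left, z up, the work surface at z = 0. Lengths are in m, angles in rad, forces in N, time in s.
With the tool pointing down it reaches from about 0.425 to 0.95 m from the base axis. Payload 4.7 kg.
Tool frame: the origin (TCP) lies on the centre line of the jaws, within the pads' length; the fingertips stand robot.nose_length ahead of it and the grasp point (between the pads) lies 8 mm behind it (robot.nose_length is the distance from the TCP to the fingertips, in m); z points along the fingers, x is the direction in which the jaws open and shut, and the axes are right-handed (so a half turn about z gives the same grasp; the last joint's range is limited). The gripper opens to 85 mm and grips with 20 to 120 N. Pads are 22 mm wide; open, the fingers measure 114 mm over their backs; the gripper's body (76 mm by 85 mm) begins 54 mm behind the grasp point. The pads swing forward as they close: fully open they stand 13 mm farther back than shut.
Start: joints at [1.24, 0.469, -0.049, 1.532, 0.024, 1.141, -0.082], TCP at [0.201, -0.644, 0.242] pointing down, gripper open.
Joint ranges: [-2.59, 2.59], [-0.33, 1.99], [-1.39, 1.29], [0.1, 2.45], [-1.04, 4.18], [0.21, 1.99], [-2.66, 2.66]. Speed limits (rad/s): [2.57, 2.57, 3.14, 3.14, 3.14, 3.14, 3.14].

### API

Orientations are given as [roll, pitch, yaw] about the fixed x, y, z axes, in that order (R = Rz(yaw) Ry(pitch) Rx(roll)).
In Python, from plant import robot gives the robot as it stands. Calls block until the motion is done:
- robot.goto(position, orientation): joint-space move of the TCP to a pose.
- robot.move_straight(position, vel=0.15, attitude=None, contact_N=None): straight line of the TCP; attitude=None keeps the orientation; vel is the mean speed in m/s. With contact_N (N) it stops when the force on the tool has changed by that much, and returns True; else False.
- robot.move_joints(angles): joint-space move.
- robot.grip(opening, strength=None): opening from 0.0 (shut) to 1.0 (fully open); strength is the grip in N (None keeps the last); returns when the fingers have stopped.
- robot.sleep(seconds).
- robot.inverse_kinematics(position, orientation): joint angles nearest the present ones, or None.
- robot.sense(): the state.
- robot.grab_frame(name): name is "side" or "top" or "wrist"; returns a dict with "image" (384x512x3 uint8, red, green, blue), "range_z" (384x512 float32, m along the optical axis (not along the pixel's ray), 0 where there is no reading), "fx", "fy", "cx", "cy" (pixels), "dist_coeffs" ([k1, k2, p1, p2, k3] as OpenCV has them; the pictures are not rectified), "R" (3x3) and "t" (3): a world point X has camera coordinates R X + t. Camera axes: x right, y down, z forward; pixel columns grow to the right and rows downward; lengths in m; the calibration is good to about 2 mm. A picture is of the moment at which its call begins.
A pose or a line that the arm cannot do raises robot.IKError and nothing moves.
- robot.close_job(): hands the job in, once; it reports no verdict.
The state is a dict: "t": time; "joint_pos": joint angles; "joint_velocities": joint speeds; "effort": joint torques, N m; "tcp_pos": TCP position; "tcp_rot": TCP orientation; "wrist_force": force on the tool from outside, world axes, zero at the start; "torque": the same for the moment, N m; "opening": opening from 0.0 (shut) to 1.0 (fully open).
Only numpy, scipy, OpenCV 4.12 (cv2) and the standard library are available. Lean on these libraries where they do the work, as an engineer would, in place of code of your own. Each camera call takes 0.05 s, during which the arm holds its last target.

### The job

Open the small square yellow sharps bin ready for use: press down its white release tab with the fingertips so that the red lid springs up, then push the lid all the way back until it rests fully open by itself. Do not lift the bin out of its bracket, keep the white bin shut, and leave the vials and all the other loose things standing where they are.

Things in the scene. Friction and masses are not known exactly. Their poses are not given: they have to be found in the camera images.
- yellow_bracket: small yellow sharps bin with a red flip lid: tub 130 mm front to back, 110 mm wide, 100 mm tall, standing in a low grey bracket (150 x 130 mm) fixed to the counter, its underside 4 mm above the counter. Origin on the counter under the bin's centre; x points level from the tab side (front) to the hinge side (back), y to the left, z up. Turned up to 0.4 rad either way
- yellow_hinge (a point): middle of the hinge line of the yellow bin's lid, at the tub's back edge, 107 mm above the counter, 67 mm towards +x from the bin's centre; it stays put when the lid turns. Axes as the bracket's: x level from front to back, y along the hinge line, z up
- yellow_tab_pad (a point): press point: middle of the top of the yellow bin's white release tab, a pad with dark ribs, 36 mm wide that sticks out in front; 111 mm above the counter at rest, 170 mm towards -x from the hinge point; the pad runs 18 mm farther to the front. A hook 20 mm behind this point, 7 mm higher, holds the lid. Pressed 5 mm down (3 to 6 N) it frees the lid; stop at 10 mm (6 to 9 N); springs back
- yellow_tab (a joint): tilt of the yellow bin's tab, rad: 0 at rest, grows as its pad is pressed down, stop at 0.35; the lid comes free near 0.15
- yellow_lid (a joint): opening angle of the yellow bin's lid, rad: 0 shut and latched, 1.57 upright, 1.9 fully open on its stop, leaning back. When freed, a wire spring lifts it to about 0.52, no further. Left between 0.52 and upright it falls back to 0.52; past upright it falls to the stop by its own weight. Pushing it takes under 2 N at its front edge
- yellow_lid_edge (a point): middle of the front edge of the yellow bin's lid, half-way through its thickness; moves with the lid. The lid is a plate 134 mm from hinge line to front edge, 112 mm wide, 6 mm thick, its underside level with the hinge line when shut; a nose 24 mm wide sticks out 6 mm from mid-edge. Sprung up, this edge is about 70 mm above the hinge
- yellow_tub (a joint): how far the yellow bin's tub has been raised out of its bracket, m: 0 when it is fully down
- white_bracket: small white bin of the same shape and size with a blue flip lid, which is to stay shut: tub 130 mm front to back, 110 mm wide, 100 mm tall, standing in a low grey bracket (150 x 130 mm) fixed to the counter, its underside 4 mm above the counter. Origin on the counter under the bin's centre; x points level from the tab side (front) to the hinge side (back), y to the left, z up. Turned up to 0.4 rad either way
- white_hinge (a point): middle of the hinge line of the white bin's lid, at the tub's back edge, 107 mm above the counter, 67 mm towards +x from the bin's centre; it stays put when the lid turns. Axes as the bracket's: x level from front to back, y along the hinge line, z up
- white_tab_pad (a point): press point: middle of the top of the white bin's white release tab, a pad with dark ribs, 36 mm wide that sticks out in front; 111 mm above the counter at rest, 170 mm towards -x from the hinge point; the pad runs 18 mm farther to the front. A hook 20 mm behind this point, 7 mm higher, holds the lid. Pressed 5 mm down (3 to 6 N) it frees the lid; stop at 10 mm (6 to 9 N); springs back
- white_tab (a joint): tilt of the white bin's tab, rad: 0 at rest, grows as its pad is pressed down, stop at 0.35; the lid comes free near 0.15
- white_lid (a joint): opening angle of the white bin's lid, rad: 0 shut and latched, 1.57 upright, 1.9 fully open on its stop, leaning back. When freed, a wire spring lifts it to about 0.52, no further. Left between 0.52 and upright it falls back to 0.52; past upright it falls to the stop by its own weight. Pushing it takes under 2 N at its front edge
- white_lid_edge (a point): middle of the front edge of the white bin's lid, half-way through its thickness; moves with the lid. The lid is a plate 134 mm from hinge line to front edge, 112 mm wide, 6 mm thick, its underside level with the hinge line when shut; a nose 24 mm wide sticks out 6 mm from mid-edge. Sprung up, this edge is about 70 mm above the hinge
- white_tub (a joint): how far the white bin's tub has been raised out of its bracket, m: 0 when it is fully down
- vial_a: small glass medicine vial, 22 mm across, 45 mm tall, blue cap, loose, standing in front of a bin, beside its tab; origin at the centre of its underside (in front of the yellow bin)
- vial_b: small glass medicine vial, 22 mm across, 45 mm tall, grey metal cap, loose, standing in front of a bin, beside its tab; origin at the centre of its underside (in front of the white bin)
- carton: white and green carton, 60 x 110 x 45 mm, loose, behind the bins; origin at the centre of its underside
- spray: white bottle with blue cap, 60 mm across, 150 mm tall, loose, at the left side; origin at the centre of its underside
- tape: roll of white tape lying flat, 64 mm across, 25 mm tall, loose, near the robot on its right; origin at the centre of its underside
- thermo: white digital thermometer lying flat, 135 x 20 x 11 mm, loose, behind the bins; origin under the middle of its thicker 100 mm part
- dish: round steel dish, 130 mm across, 45 mm tall, loose, at the right side; origin at the centre of its underside

How it is judged:
On the way, in this order (a step that is already met when the one before it is completed fails the run):
1. the yellow bin's release tab is pressed down (value of joint yellow_tab above 0.08 rad and value of joint yellow_lid below 0.3 rad).
2. the red lid has sprung up (value of joint yellow_lid above 0.4 rad), for 0.1 s.
At the end, for the whole second after the job is handed in: The red lid rests beyond 1.8 rad (its stop is at 1.9) and is still, the yellow tab has sprung back up (under 0.06 rad), both tubs are fully down in their brackets (within 4 mm), the white bin's lid is shut (under 0.05 rad), and every loose thing stands upright within 25 mm of where it started (value of joint yellow_lid above 1.8 rad and not (velocity of joint yellow_lid above 0.05 rad/s) and velocity of joint yellow_lid above -0.05 rad/s and value of joint yellow_tab below 0.06 rad and value of joint each of yellow_tub, white_tub below 0.004 m and value of joint white_lid below 0.05 rad and distance of each of vial_a, vial_b, carton, spray, tape, thermo, dish from where it was at the start of the episode below 0.025 m and angle between each of vial_a, vial_b, carton, spray, tape, thermo, dish's own z axis and vertical below 0.2 rad); the robot touches nothing.
It fails at once if a tub is lifted more than 10 mm out of its bracket (value of joint any of yellow_tub, white_tub above 0.01 m).
It fails at once if the white bin's lid is opened (value of joint white_lid above 0.1 rad).
It fails at once if a loose thing is moved more than 25 mm, lifted or carried (distance of any of vial_a, vial_b, carton, spray, tape, thermo, dish from where it was at the start of the episode above 0.025 m).
It fails at once if a loose thing is knocked over (angle between any of vial_a, vial_b, carton, spray, tape, thermo, dish's own z axis and vertical above 0.4 rad).
It also fails if it takes over 38 s, if anything falls off the work surface, if the arm or the gripper's body presses on something with over 40 N, if the wrist force passes 120 N, or if a joint passes its speed limit or range.

## Working session

There is one attempt and no reset: what is moved stays moved. The work goes in short steps, each a Python script; the robot and the scene stay as the last script left them, time stands still between calls to the robot, and variables do not carry over. Pictures are saved under pics/ and viewed, and the job is handed in when it is done.

```bash
mkdir -p pics; ls; python3 - <<'E'
from plant import robot
import cv2,numpy as np
s=robot.sense();print(s['t'],s['tcp_pos'],s['tcp_rot'],s['opening'],robot.nose_length)
for n in ['side','top']:
    f=robot.grab_frame(n);np.savez('pics/'+n+'0.npz',**f)
    cv2.imwrite(f'pics/{n}0.png',f['image'][:,:,::-1])
    print(n,f['fx'],f['fy'],f['cx'],f['cy'],f['dist_coeffs'],f['R'].tolist() if hasattr(f['R'],'tolist') else f['R'],f['t'])
E
```

```text
pics
0.0 [ 0.20050151 -0.64395586  0.24123915] [ 3.14152041e+00  1.97917348e-03 -1.26890603e+00] 0.9986573729805984 0.011
side 499.7529251086469 499.7529251086469 251.6776919651796 197.30367988172375 [-0.21511167  0.          0.          0.          0.        ] [[0.9418187403494034, -0.335908784114594, -0.011947764699644819], [-0.22889335981639805, -0.6149284849437373, -0.754632883087373], [0.2461407933655531, 0.7134621553799858, -0.6560384612825081]] [-0.55612465  0.20413779  1.65897024]
top 406.6045907115907 406.6045907115907 264.51292412257067 192.15088888087982 [0.00804024 0.         0.         0.         0.        ] [[-0.002359718729009667, -0.9999458064240679, -0.010139819645375641], [-0.9983688797339124, 0.00293417372742034, -0.05701728337434054], [0.057043945396268794, 0.009988735628601935, -0.9983216983789193]] [0.00693822 0.58204305 1.23455221]
```

View pics/side0.png

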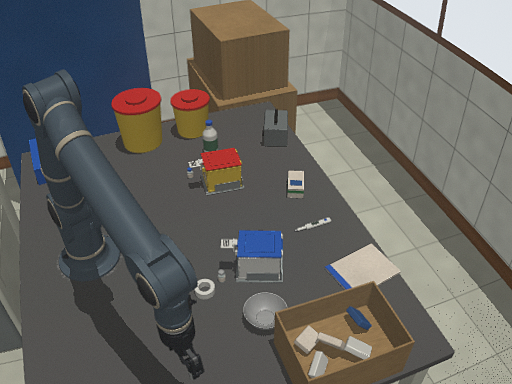

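View pics/top0.png

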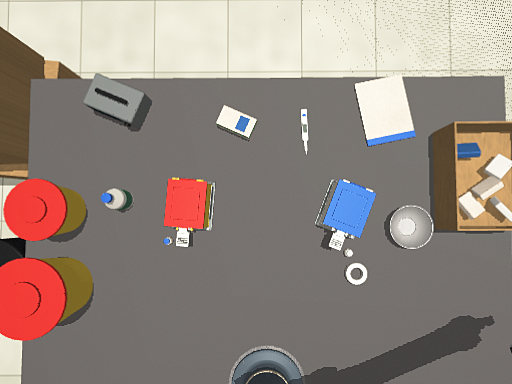

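The side view shows the yellow bin at about (222,170), with its tab at (196,163). In the top view the red lid is at about (187,204), the white tab at (182,238), vial_a with its blue cap at (167,241) and the spray at (117,199). Next I measure these.

```bash
cat > h.py <<'E'
import numpy as np,cv2
def ray(f,uv):
    K=np.array([[f['fx'],0,f['cx']],[0,f['fy'],f['cy']],[0,0,1]],float)
    p=cv2.undistortPoints(np.array(uv,float).reshape(-1,1,2),K,np.array(f['dist_coeffs'],float)).reshape(-1,2)
    d=np.c_[p,np.ones(len(p))]; R=np.array(f['R']);C=-R.T@np.array(f['t'])
    return C,d@R,   # world rays, z_cam=1
def plane(f,uv,z):
    C,D=ray(f,uv); s=(z-C[2])/D[:,2]; return C+D*s[:,None]
def depth(f,uv):
    C,D=ray(f,uv); uv=np.array(uv).reshape(-1,2).round().astype(int)
    return C+D*f['range_z'][uv[:,1],uv[:,0]][:,None]
E
python3 - <<'E'
from h import *
f=dict(np.load('pics/top0.npz'));im=f['image']
hsv=cv2.cvtColor(im,cv2.COLOR_RGB2HSV)
big=cv2.resize(im[165:265,90:240],None,fx=5,fy=5,interpolation=cv2.INTER_CUBIC);cv2.imwrite('pics/crop.png',big[:,:,::-1])
red=((hsv[...,0]<8)|(hsv[...,0]>172))&(hsv[...,1]>150)
m=np.zeros_like(red);m[165:265,140:230]=red[165:265,140:230]
# lid top: mask by depth height
v,u=np.nonzero(m);P=depth(f,np.c_[u,v]);print('red z',np.percentile(P[:,2],[5,50,95]))
c=max(cv2.findContours(m.astype(np.uint8),0,2)[0],key=cv2.contourArea)
W=plane(f,c.reshape(-1,2),.113)[:,:2]
r=cv2.minAreaRect((W*1000).astype(np.float32));print('lid rect mm',r,cv2.boxPoints(r))
# all points between z .1 and .13 around the bin
vv,uu=np.mgrid[165:265,140:230];uv=np.c_[uu.ravel(),vv.ravel()];P=depth(f,uv);
mm=(P[:,2]>.095)&(P[:,2]<.14)
H=hsv[uv[:,1],uv[:,0]]
w=mm&(H[:,1]<80)&(uv[:,1]>228)
Q=P[w];print('tab',len(Q),Q.mean(0),np.percentile(Q,[2,98],axis=0))
r=cv2.minAreaRect((Q[:,:2]*1000).astype(np.float32));print(r)
b=(H[:,0]>95)&(H[:,0]<125)&(H[:,1]>120)&(uv[:,1]>230)&(uv[:,0]<180)
print('vial',P[b].mean(0),plane(f,uv[b],.045).mean(0))
E
```

```text
red z [0.11021507 0.11420888 0.11829463]
lid rect mm ((544.8526611328125, 230.0213623046875), (112.24952697753906, 142.74639892578125), 85.36878967285156) [[469.18088 179.84265]
 [611.4612  168.31705]
 [620.5244  280.20007]
 [478.24414 291.72568]]
tab 214 [0.44778991 0.23673668 0.11178963] [[0.42471059 0.22101897 0.10511567]
 [0.47295699 0.25545874 0.12105009]]
((448.79833984375, 237.96218872070312), (36.81876754760742, 50.47854995727539), 84.12169647216797)
vial [0.43533996 0.30044496 0.04297682] [0.43546429 0.2999223  0.045     ]
```

View pics/crop.png

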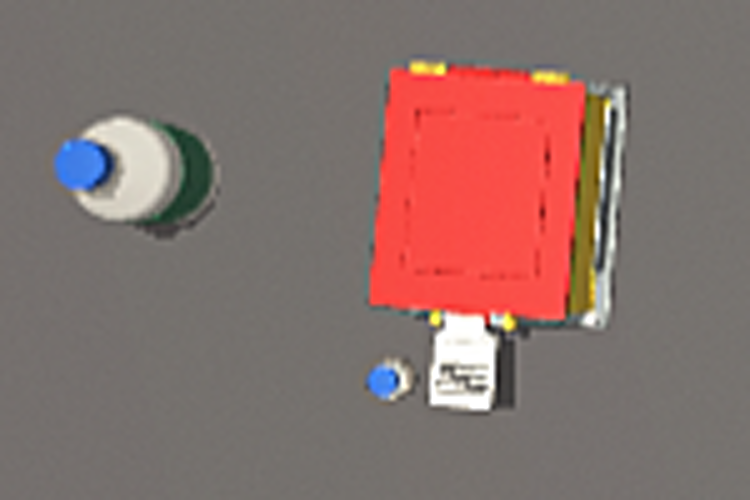

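The lid measures 112 × 143 mm including its nose, with its top at z = 0.114. The tab pad is 37 mm wide at z = 0.112. Yaw is about −0.08. All of this agrees with the given sizes. I cross-check with the side view and test IK.

```bash
cat >> h.py <<'E'
from scipy.spatial.transform import Rotation as Rn
yaw=-0.083
ex=np.array([np.cos(yaw),np.sin(yaw),0]);ey=np.array([-np.sin(yaw),np.cos(yaw),0]);ez=np.array([0,0,1.])
hinge=np.array([.6135,.2243,.107])
pad=hinge-.170*ex+np.array([0,0,.004])
def att(tilt,sgn=1): # tilt: fingers point forward(+ex) from straight down
    z=np.sin(tilt)*ex-np.cos(tilt)*ez; x=sgn*ey
    return Rn.from_matrix(np.c_[x,np.cross(z,x),z]).as_euler('xyz').tolist()
def push(th,tilt,h=.011,r=.137,al=0.): # TCP so finger's front surface touches lid edge
    edge=hinge+r*(-np.cos(th)*ex+np.sin(th)*ez)
    z=np.sin(tilt)*ex-np.cos(tilt)*ez; n=np.cos(tilt)*ex+np.sin(tilt)*ez
    return edge-h*n+al*z
E
python3 - <<'E'
from h import *
from plant import robot
f=dict(np.load('pics/side0.npz'));hsv=cv2.cvtColor(f['image'],cv2.COLOR_RGB2HSV)
vv,uu=np.mgrid[140:200,180:255];uv=np.c_[uu.ravel(),vv.ravel()];P=depth(f,uv);H=hsv[uv[:,1],uv[:,0]]
red=((H[:,0]<8)|(H[:,0]>172))&(H[:,1]>150)&(abs(P[:,2]-.113)<.012)
r=cv2.minAreaRect((P[red][:,:2]*1000).astype(np.float32));print('side lid',r)
Q=P[(H[:,1]<60)&(H[:,2]>120)&(P[:,2]>.1)&(P[:,2]<.125)&(uv[:,0]<206)];print('side tab',len(Q),Q.mean(0),np.percentile(Q,[3,97],axis=0))
print('pad',pad,'hinge',hinge)
for sg in (1,-1):
  for t in (0,.2,.4):
    q=robot.inverse_kinematics((pad-.005*ex+[0,0,.03]).tolist(),att(t,sg));print('press',sg,t,None if q is None else np.round(q,2))
  for t in (.4,.6,.8,1.):
    for th in (.5,1.1,1.7):
      q=robot.inverse_kinematics(push(th,t).tolist(),att(t,sg));print('push',sg,t,th,None if q is None else np.round(q,2))
E
```

```text
side lid ((548.0279541015625, 227.620849609375), (120.45926666259766, 140.41770935058594), 85.42071533203125)
side tab 72 [0.45323167 0.23534279 0.11245046] [[0.42741331 0.21836397 0.10559744]
 [0.47857282 0.24999079 0.1201996 ]]
pad [0.44408523 0.2383938  0.111     ] hinge [0.6135 0.2243 0.107 ]
press 1 0 [ 0.22  0.51 -1.03  2.01  0.55  0.93  0.39]
press 1 0.2 [ 0.16  0.42 -1.01  2.11  0.74  0.8   0.18]
press 1 0.4 [ 0.21  0.46 -1.17  2.21  1.13  0.84 -0.22]
push 1 0.4 0.5 [ 0.31  0.5  -1.23  2.12  1.1   0.91 -0.09]
push 1 0.4 1.1 [ 0.21  0.37 -0.99  1.97  0.83  0.84  0.25]
push 1 0.4 1.7 [ 0.21  0.46 -0.95  1.81  0.85  0.9   0.36]
push 1 0.6 0.5 [-0.06  0.31 -0.81  2.24  1.28  0.71 -0.35]
push 1 0.6 1.1 [ 0.28  0.4  -1.15  2.08  1.23  0.86 -0.12]
push 1 0.6 1.7 [ 0.09  0.38 -0.81  1.94  1.09  0.74  0.09]
push 1 0.8 0.5 [-0.31  0.31 -0.62  2.34  1.62  0.8  -0.76]
push 1 0.8 1.1 [-0.19  0.25 -0.62  2.21  1.48  0.71 -0.47]
push 1 0.8 1.7 [ 0.31  0.56 -1.2   2.05  1.61  1.   -0.3 ]
push 1 1.0 0.5 [-0.4   0.41 -0.62  2.42  1.85  1.06 -1.05]
push 1 1.0 1.1 [-0.43  0.28 -0.43  2.31  1.81  0.85 -0.85]
push 1 1.0 1.7 [-0.3   0.34 -0.43  2.17  1.85  0.77 -0.74]
press -1 0 [-0.7   0.31  0.14  2.05 -0.06  0.78 -2.18]
press -1 0.2 [-0.51  0.26 -0.18  2.15  0.32  0.62 -2.58]
press -1 0.4 [-1.4   0.26  0.75  2.29  0.28  0.38 -2.59]
push -1 0.4 0.5 [-1.1   0.23  0.49  2.19  0.35  0.47 -2.58]
push -1 0.4 1.1 [-1.05  0.22  0.53  2.03  0.21  0.6  -2.36]
push -1 0.4 1.7 [-0.78  0.31  0.34  1.86  0.18  0.65 -2.25]
push -1 0.6 0.5 None
push -1 0.6 1.1 [-1.48  0.26  0.96  2.17  0.41  0.37 -2.59]
push -1 0.6 1.7 [-0.92  0.28  0.43  2.    0.52  0.44 -2.61]
push -1 0.8 0.5 [-1.14  0.26  0.33  2.38  1.61  0.53  2.32]
push -1 0.8 1.1 None
push -1 0.8 1.7 None
push -1 1.0 0.5 [-0.73  0.35 -0.24  2.43  1.86  0.92  2.02]
push -1 1.0 1.1 [-0.93  0.25  0.14  2.33  1.82  0.7   2.21]
push -1 1.0 1.7 [-0.94  0.31  0.33  2.21  1.89  0.54  2.25]
```

Side and top views agree within about 4 mm, and the poses are reachable. I approach above the pad with the fingers shut.

```bash
python3 - <<'E'
from h import *
from plant import robot
robot.grip(0.0)
a=att(.15)
p=pad-.004*ex
robot.goto((p+[0,0,.17]).tolist(),a)
z=np.sin(.15)*ex-np.cos(.15)*ez
robot.move_straight((p+[0,0,.03]-.011*z).tolist(),attitude=a)
s=robot.sense();print(s['t'],s['tcp_pos'],s['joint_pos'],s['wrist_force'],s['opening'])
for n in ['side','top','wrist']:
    f=robot.grab_frame(n);cv2.imwrite(f'pics/{n}1.png',f['image'][:,:,::-1]); 
    if n=='side': cv2.imwrite('pics/side1c.png',cv2.resize(f['image'][110:220,150:280,::-1],None,fx=5,fy=5,interpolation=cv2.INTER_CUBIC))
E
```

```text
5.075 [0.43893545 0.23937867 0.15258859] [ 0.09277847  0.36936797 -0.88252562  2.08112723  0.56627189  0.79386114
  0.34976022] [0.330332   0.44270586 0.46802982] -0.0005998626781979397
```

View pics/side1c.png

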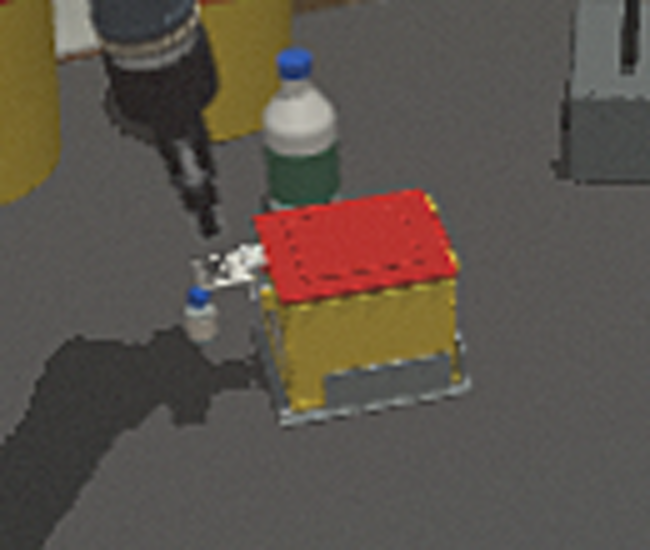

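View pics/wrist1.png

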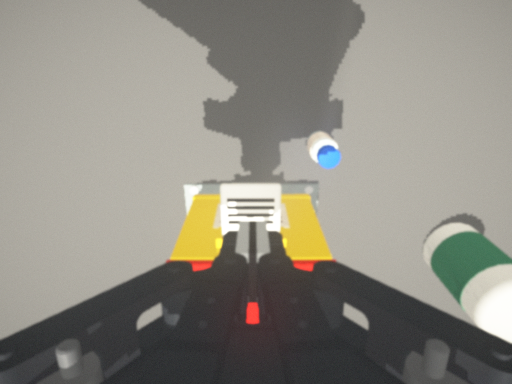

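View pics/top1.png

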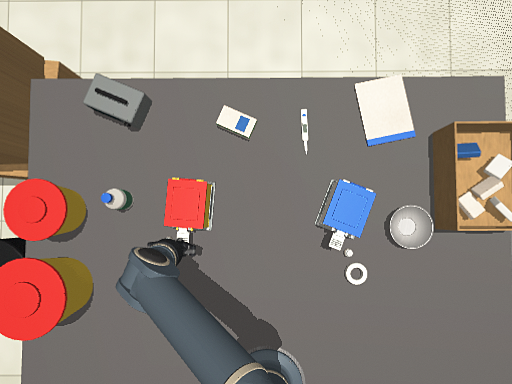

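The wrist picture shows the fingertips (252,240) centred over the ribbed pad (251,210), with vial_a clear at (325,150). Now I press.

```bash
python3 - <<'E'
from h import *
from plant import robot
t0=np.array(robot.sense()['tcp_pos'])
c=robot.move_straight((t0-[0,0,.045]).tolist(),vel=.03,contact_N=1.5)
s=robot.sense();p1=np.array(s['tcp_pos']);tip=p1[2]-.011*np.cos(.15);print(c,s['t'],p1,'tipz',tip,s['wrist_force'])
if c and .095<tip<.12:
    zt=min(p1[2]-.004, .111-.008+.011*np.cos(.15))
    robot.move_straight([t0[0],t0[1],zt],vel=.03)
    robot.sleep(.3)
    s=robot.sense();print(s['t'],s['tcp_pos'],s['wrist_force'])
    f=robot.grab_frame('side');cv2.imwrite('pics/side2c.png',cv2.resize(f['image'][110:220,150:280,::-1],None,fx=5,fy=5,interpolation=cv2.INTER_CUBIC))
E
```

```text
True 6.2 [0.43812231 0.23876103 0.12070738] tipz 0.10983089943307926 [0.58759175 0.7348064  0.79696523]
6.8917 [0.43806884 0.23933634 0.11379366] [-5.11624734  0.0850126   4.09171197]
```

View pics/side2c.png

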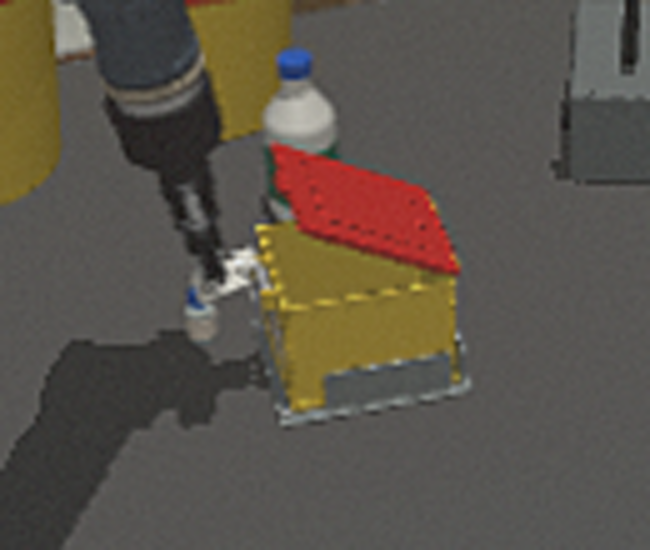

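The lid has sprung up, with its front edge at about (285,150) in the crop. I back off and push the lid along its arc.

```bash
python3 - <<'E'
from h import *
from plant import robot
t0=np.array(robot.sense()['tcp_pos'])
robot.move_straight((t0+[0,0,.012]-.003*ex).tolist(),vel=.06)
T=.5
start=push(.52,T,r=.140)-.035*ex
for T in (.6,.5,.4):
    start=push(.52,T,r=.140)-.035*ex
    try: robot.move_straight((t0+[0,0,.03]-.02*ex).tolist(),vel=.08); robot.move_straight(start.tolist(),vel=.06,attitude=att(T)); break
    except robot.IKError as e: print(T,e)
print('tilt',T)
s=robot.sense();print(s['t'],s['tcp_pos'],start,s['joint_pos'],s['wrist_force'])
f=robot.grab_frame('side');cv2.imwrite('pics/side3c.png',cv2.resize(f['image'][110:220,150:280,::-1],None,fx=5,fy=5,interpolation=cv2.INTER_CUBIC))
E
```

```text
tilt 0.6
8.5917 [0.44860562 0.23817608 0.17023201] [0.44849661 0.23802682 0.17035215] [-0.21117669  0.23236679 -0.69561368  2.28906834  1.21208263  0.67340259
 -0.37271602] [-0.84289627  0.50470242 -1.63552122]
```

View pics/side3c.png

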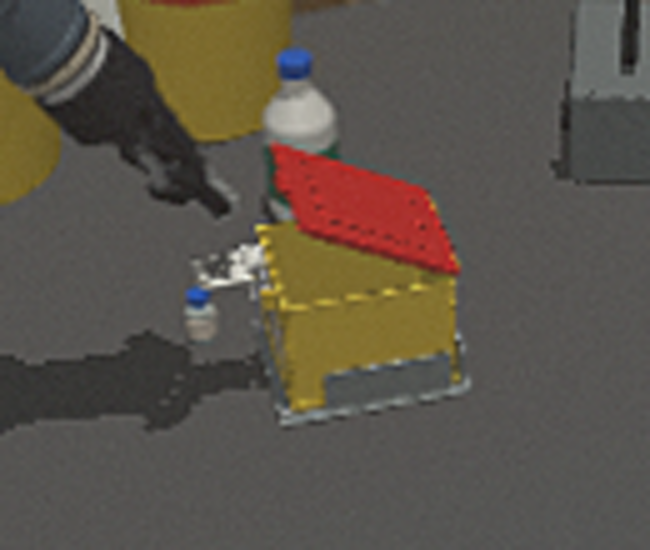

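```bash
python3 - <<'E'
from h import *
from plant import robot
T=.6
for th in np.r_[.52,np.arange(.65,1.73,.15),1.72]:
    robot.move_straight(push(th,T,r=.138,al=.006).tolist(),vel=.08)
    s=robot.sense();F=np.array(s['wrist_force']);print(round(th,2),round(s['t'],2),np.round(s['tcp_pos'],3),F.round(1))
    if np.linalg.norm(F)>15: print('abort');break
f=robot.grab_frame('side');cv2.imwrite('pics/side4c.png',cv2.resize(f['image'][90:220,150:290,::-1],None,fx=4,fy=4,interpolation=cv2.INTER_CUBIC))
E
```

```text
0.52 9.3 [0.488 0.234 0.164] [-0.6 -0.3 -0.1]
0.65 9.68 [0.498 0.234 0.18 ] [-0.1 -0.7 -0.4]
0.8 10.08 [0.512 0.233 0.194] [-1.   0.8 -0.3]
0.95 10.49 [0.527 0.231 0.208] [ 0.2 -0.3  0.2]
1.1 10.9 [0.545 0.23  0.218] [-0.5  0.8 -0.2]
1.25 11.31 [0.564 0.228 0.227] [ 0.1 -0.2  0.2]
1.4 11.72 [0.585 0.227 0.232] [-0.4  0.3  0.5]
1.55 12.12 [0.605 0.225 0.234] [ 0.  -0.4 -0.2]
1.7 12.53 [0.626 0.223 0.232] [-0.8  0.7 -0.7]
1.72 12.78 [0.628 0.223 0.232] [0.9 0.  0.3]
```

View pics/side4c.png

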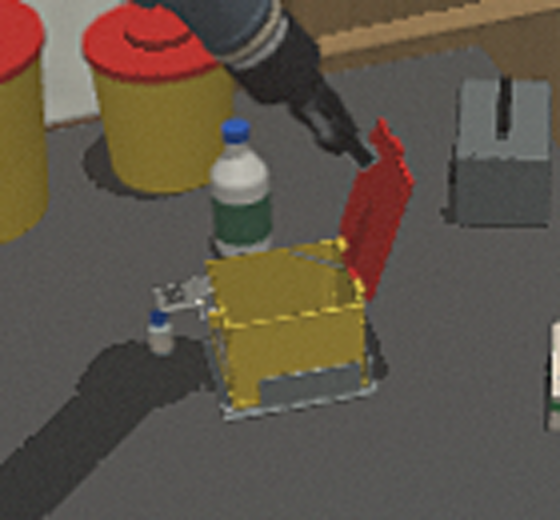

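The lid is up and leaning back at about (380,210), with the fingertips at (370,158). I back straight away and check.

```bash
python3 - <<'E'
from h import *
from plant import robot
t=np.array(robot.sense()['tcp_pos'])
robot.move_straight((t-.10*ex+[0,0,.03]).tolist(),vel=.12)
robot.move_straight((t-.17*ex+[0,0,.12]).tolist(),vel=.15)
robot.sleep(.5)
s=robot.sense();print(s['t'],s['tcp_pos'],np.round(s['wrist_force'],1))
for n in ['side','top']:
    f=robot.grab_frame(n);np.savez('pics/'+n+'5.npz',**f);cv2.imwrite(f'pics/{n}5.png',f['image'][:,:,::-1])
    hsv=cv2.cvtColor(f['image'],cv2.COLOR_RGB2HSV)
    v,u=np.nonzero(((hsv[...,0]<8)|(hsv[...,0]>172))&(hsv[...,1]>150));P=depth(f,np.c_[u,v])-hinge
    L=np.c_[P@ex,P@ey,P[:,2]];L=L[(abs(L[:,1])<.06)&(L[:,0]>-.15)&(L[:,0]<.12)&(L[:,2]>.0)]
    if len(L)>20:
        up=L[L[:,2]>.03];print(n,len(L),'pts; x,z max',L.max(0),'angle',np.pi/2+np.arctan(np.polyfit(up[:,2],up[:,0],1)[0]))
E
```

```text
15.2667 [0.45875991 0.23727404 0.35218033] [0.2 0.8 0.1]
side 438 pts; x,z max [0.05077112 0.05963229 0.13710027] angle 1.9111056179672108
top 926 pts; x,z max [0.04881924 0.05573059 0.13730244] angle 1.9178035463536292
```

View pics/side5.png

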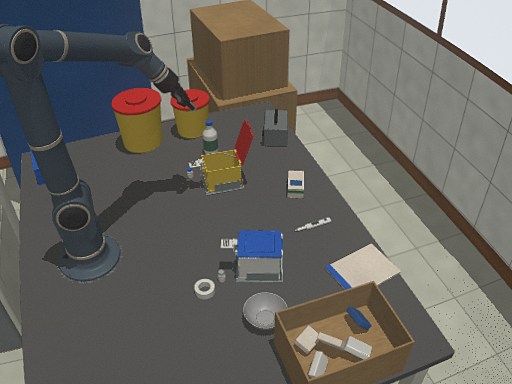

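View pics/top5.png

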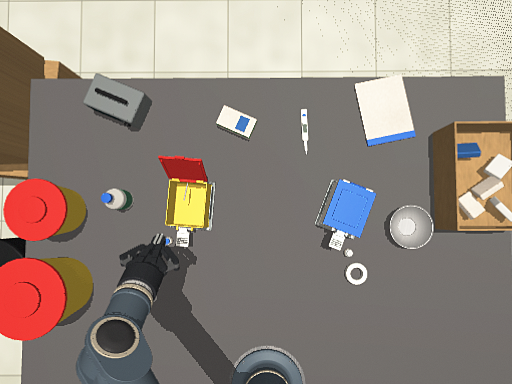

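Both views put the lid at about 1.91 rad, on its stop: side (244,143), top (183,168). I check the tab and that the loose things haven't moved, then hand in.

```bash
python3 - <<'E'
from h import *
from plant import robot
for n,(a,b,c,d) in {'side':(140,180,185,204),'top':(228,250,170,196)}.items():
    for k in '05':
        f=dict(np.load(f'pics/{n}{k}.npz'));hsv=cv2.cvtColor(f['image'],cv2.COLOR_RGB2HSV)
        vv,uu=np.mgrid[a:b,c:d];uv=np.c_[uu.ravel(),vv.ravel()];P=depth(f,uv);H=hsv[uv[:,1],uv[:,0]]
        L=(P-pad);x=L@ex;y=L@ey;m=(H[:,1]<70)&(H[:,2]>120)&(abs(y)<.016)&(x>-.017)&(x<.012)&(abs(L[:,2])<.03)
        print(n,k,m.sum(),'pad z',np.median(P[m,2]),'front',np.median(P[m&(x<-.004),2]))
    i0=np.load(f'pics/{n}0.npz')['image'].astype(int);i5=np.load(f'pics/{n}5.npz')['image'].astype(int)
    d=(abs(i0-i5).sum(2)>90).astype(np.uint8)
    for q in cv2.findContours(d,0,2)[0]:
        if cv2.contourArea(q)>8: print('  changed',cv2.boundingRect(q))
robot.close_job();print('handed in')
E
```

```text
side 0 30 pad z 0.10998191373185584 front 0.1098591383742673
side 5 24 pad z 0.11092369589070517 front 0.11112664992120114
  changed (157, 317, 47, 62)
  changed (175, 295, 21, 22)
  changed (154, 281, 44, 39)
  changed (70, 278, 113, 106)
  changed (61, 262, 38, 17)
  changed (125, 255, 33, 51)
  changed (148, 251, 31, 16)
  changed (43, 242, 22, 27)
  changed (56, 204, 34, 26)
  changed (48, 201, 7, 20)
  changed (71, 198, 11, 4)
  changed (106, 195, 26, 27)
  changed (131, 189, 11, 11)
  changed (128, 179, 44, 16)
  changed (50, 176, 29, 19)
  changed (241, 171, 6, 13)
  changed (201, 120, 53, 52)
  changed (29, 98, 62, 84)
  changed (23, 80, 42, 35)
  changed (61, 74, 12, 10)
  changed (135, 33, 61, 77)
  changed (56, 30, 12, 28)
  changed (11, 29, 27, 35)
top 0 103 pad z 0.11081353770134372 front 0.11117120976159278
top 5 101 pad z 0.11128330041312595 front 0.11154590627581118
  changed (142, 368, 17, 16)
  changed (80, 347, 5, 11)
  changed (290, 315, 205, 69)
  changed (90, 233, 157, 151)
  changed (158, 156, 51, 75)
the job is handed in; nothing more can be done
handed in
```

The yellow bin is open and the job is handed in at about 15 s of the 38 s allowed. I pressed the white tab about 7 mm down with the shut fingertips, which made the red lid spring up. I then pushed the lid back along its arc past upright and withdrew the arm.

Last checks, before handing in:
- **Lid:** both views measured about 1.91 rad, which is on its stop.
- **Tab:** the pad is back at 111 mm, its rest height.
- **White bin and loose things:** comparing the before and after pictures, the only changes were at the lid and along the arm and its shadow. In the top view the gripper and its shadow overlap vial_a's spot, so there I relied on the side view, where it stands in place.
- **Tubs:** I did not measure their heights separately. The pictures show no change there.
- **Forces:** the wrist force reached about 6.6 N while pressing the tab and stayed within noise (about 1 to 2 N) during the lid push.

No check failed. The only disagreement was about 4 mm between the two cameras on the lid's position.

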